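# Cock the desoldering pump on the bench and put it back in its rest

## Robot

A 7-joint arm with a two-finger parallel gripper is mounted at the origin on a cart in front of the work surface, level with it; the furniture and walls round the work are solid. World frame = base frame: x ahead of the robot, y to its left, z up, the work surface at z = 0. Lengths are in m, angles in degrees, forces in N, time in s.
With the tool pointing down it reaches from about 0.35 to 0.9 m from the base axis. Payload 19.9 kg.
Tool frame: the origin (TCP) lies at the very end of the fingers, on their centre line; the grasp point (between the pads) lies 19 mm behind it; z points along the fingers, y is the line along which they close (so a half turn about z gives the same grasp; the last joint's range is limited). The gripper opens to 94 mm and grips with 3 to 60 N. Pads are 16 mm wide; open, the fingers measure 119 mm over their backs; the gripper's body (75 mm by 177 mm) begins 78 mm behind the grasp point.
Start: joints at [73.482, 23.915, -0.59, 92.452, 0.269, 63.638, -3.037], TCP at [0.153, -0.606, 0.205] pointing down, gripper open.
Joint ranges: [-161.28, 161.28], [-22.2, 115.67], [-73.04, 71.86], [3.21, 147.25], [-68.34, 248.33], [10.77, 114.83], [-161.83, 161.83]. Speed limits (degrees/s): [108.29, 108.29, 136.94, 136.94, 172.46, 172.46, 172.46].

## Interface

Orientations are given as [roll, pitch, yaw] about the fixed x, y, z axes, in that order (R = Rz(yaw) Ry(pitch) Rx(roll)).
In Python, from workcell import env gives the robot as it stands.
- The arm moves only by the tool step_arm, never from a script. Its argument "plan" is a list of rows, each a list of 5 numbers: the finger opening in cm, from 0 to 9.4, then the shift along the tool's x, y, z in cm, then the turn about the tool's z in rad. A call has 1 to 20 rows; each row is the pose to reach, as a shift and turn from the pose commanded when the call began, along the tool's axes at that moment; what a row does not reach only later rows make up. A row lasts 1/12 s, in which the tool goes at most 41.7 mm and 7.16 degrees, less where a joint would pass 70% of its speed; a pose out of reach is approached as far as the arm can. A call with a gripper value outside its range is refused whole. The fingers move at their own pace and stop on an object; "force" is the grip in N (left out, the last holds). Time passes only in rows, so rows that repeat a pose let the fingers close. It gives the time, the measured TCP pose, the force, the opening and the grip force at its end, in the units of the state.
- env.sense(): the state, without advancing time (a new reading comes with each control period).
- env.capture(name): name is "scene" or "side" or "wrist"; returns a dict with "pixels" (420x560x3 uint8, red, green, blue), "z_map" (420x560 float32, m along the optical axis (not along the pixel's ray), 0 where there is no reading), "fx", "fy", "cx", "cy" (pixels), "D" ([k1, k2, p1, p2, k3] as OpenCV has them; the pictures are not rectified), "R" (3x3) and "t" (3): a world point X has camera coordinates R X + t. Camera axes: x right, y down, z forward; pixel columns grow to the right and rows downward; lengths in m; the calibration is good to about 2 mm. A picture is of the moment at which its call begins.
- env.sign_off(): hands the job in; it is judged then, once.
The state is a dict: "time": time; "joint_pos": joint angles; "dq": joint speeds; "effort": joint torques, N m; "ee_pos": TCP position; "orientation": TCP orientation; "ft_force": force on the tool from outside, world axes, zero at the start; "wrist_torque": the same for the moment, N m; "opening": finger opening in m; "grasp_force": force on a finger pad.
Only numpy, scipy, OpenCV 4.12 (cv2) and the standard library are available. Lean on these libraries where they do the work, as an engineer would, in place of code of your own. Each camera call takes 0.05 s, during which the arm holds its last target. There are 200 camera calls.

## Task

Get the desoldering pump ready for the next joint: take it out of its slanted rest, hold it upright with the plunger knob down and push the knob straight against the bench top until the catch clicks and the plunger stays in. Then hang the cocked pump back in the rest the way it was and let go of it; do not let the pump drop or topple onto the bench and do not shove the things standing round it.

Things in the scene. Friction and masses are not known exactly. Their poses are not given: they have to be found in the camera images.
- pump_grip (a point): Desoldering pump, grip point: on the axis of the 20 mm round aluminium barrel, in its free upper part (50 mm long, 108 to 158 mm from the knob's face, this point at 140). Axes are the pump's own: z along it to the nozzle; x the side of the small release button (no function here), facing up at the start; take the barrel across y. Pump 0.13 kg, centre of mass 75 mm from the knob's face.
- pump_foot (a point): Centre of the flat outer face of the plunger's black knob (20 mm dia, 8 mm thick), which is pushed on the bench. On the pump's axis, 140 mm below pump_grip with the plunger out, 118 mm when latched. Between knob and collar runs an 8 mm steel rod, bare for 36 mm when out, 14 mm when latched. Axes as pump_grip.
- pump_plunger (a joint): How far the plunger is pushed into the barrel, m. 0 = out (start), 0.022 = home (stop). An over-centre spring: it resists with 2 N at first and 9 N at 9 to 11 mm, then ever less; past 16 to 17 mm it snaps home by itself with a click and stays there. Let go earlier, it springs out. Once home, a pull of about 7 N would draw it out again.
- pump_nozzle (a point): Tip of the white nozzle (7 mm dia, on a black cone), on the pump's axis 52 mm beyond pump_grip.
- rest: Pump rest, fixed: dark cast base 112 x 72 x 12 mm (x -50 to +62 mm from the origin, at its underside on the brown bench mat, 1.2 mm over z = 0), a steel post and a slanted steel trough. The pump hangs in it 50 degrees off vertical, knob low towards the rest's +x, nozzle high towards its -x; y runs across, z up. Overhead, the room's instrument shelf begins at x = 0.68, 0.44 m up.
- rest_seat (a point): Upper face of the rest's slotted stop plate, on the seated pump's axis, 60 mm above the bench; the collar's lower face sits here, pump_grip then at (0, 0, 0.096). z runs up the slant along the pump; x square to it, 40 degrees up, out of the trough (lift out and lay in along x); y across. Plate 3 mm thick (z -3 to 0), 36 mm wide, 16 mm slot open along +x; its prongs reach x = +3 mm.
- tip_tin_center (a point): Bystander: centre of a dark round tin of brass wool, 51 mm dia, 38 mm high.
- board_center (a point): Bystander: centre of a small blue circuit board lying flat, 35 x 49 mm, 14 mm high with its parts.
- solder_reel_center (a point): Bystander: centre of a reel of solder with blue flanges, 55 mm dia, 30 mm high.
- pump_collar (a point): Centre of the lower face of the black collar (26 mm dia, 8 mm thick) at the barrel's plunger end; 96 mm below pump_grip on the pump's axis. This face hangs on the rest's slotted plate. Axes as pump_grip.
- rest_trough (a point): Middle of the 90 degree V trough, on the seated pump's axis, 41 mm up from rest_seat; axes as rest_seat. The V (46 mm long, edges 28 mm apart at axis height) carries the barrel. The collar belongs in the 18 mm bay between plate and trough: 10 mm of play along the slant, it need not touch the plate. Friction may hold the pump where it is laid.
Things that resemble listed ones, but are neither listed nor needed, are in the scene too. What is shaped like the rest but green is not meant.

How it is judged:
By the outcome, as a careful person would: the job done as asked, in the order asked, and still so for the second after the job is handed in, with the robot touching nothing.
It also fails if it takes over 48 s, if anything falls off the work surface, if the arm or the gripper's body presses on something with over 40 N, if the wrist force passes 120 N, or if a joint passes its speed limit or range.

## Working session

There is one attempt and no reset: what is moved stays moved. The work goes in short steps, Python scripts to look and compute and a tool call to move; the robot and the scene stay as the last step left them, time stands still between calls to the robot, and variables do not carry over. Pictures are saved under pics/ and viewed, at most 11 in all, crops included, and the job is handed in when it is done.

Besides the shell and the picture viewer there is one more tool, called in YAML: its name, and indented under it one key for each argument. step_arm: Moves the arm, as the interface text tells. Its arguments: {"type":"object","properties":{"plan":{"type":"array","items":{"type":"array","items":{"type":"number"}}},"force":{"type":"number"}},"required":["plan"]}

```bash
ls; mkdir -p pics; cat > h.py <<'E'
import numpy as np, cv2
from workcell import env
from scipy.spatial.transform import Rotation as Ro
def cap(n,f):
    c=env.capture(n); np.savez('pics/'+f+'.npz',**{k:np.array(v) for k,v in c.items()})
    cv2.imwrite('pics/'+f+'.png',c['pixels'][:,:,::-1]); return c
def ld(f): return np.load('pics/'+f+'.npz')
def cloud(c):
    K=np.array([[c['fx'],0,c['cx']],[0,c['fy'],c['cy']],[0,0,1.]]);h,w=c['z_map'].shape
    u,v=np.meshgrid(np.arange(w),np.arange(h))
    p=cv2.undistortPoints(np.stack([u,v],-1).reshape(-1,1,2).astype(float),K,np.array(c['D'],float)).reshape(h,w,2)
    z=c['z_map'][...,None]
    X=np.concatenate([p*z,z],-1)
    return (X-c['t'])@c['R']
E
python3 - <<'E'
from h import *
a=cap('scene','s0');b=cap('side','d0')
cv2.imwrite('pics/both.png',cv2.resize(np.vstack([a['pixels'],b['pixels']])[:,:,::-1],(400,600),interpolation=cv2.INTER_AREA))
s=env.sense();print(s)
for c in (a,b): print(-c['R'].T@c['t'],c['R'][2])
E
```

```text
pics
{'time': 0.1, 'joint_pos': array([73.48064661, 23.94296899, -0.59224454, 92.47865728,  0.27047561,
       63.64058514, -3.03684208]), 'dq': array([-0.0600546 ,  0.02429611, -0.0098559 , -0.10905075, -0.02230277,
       -0.01632752, -0.10649375]), 'effort': array([ 1.81496231e-03, -8.52574968e+01,  6.40012901e-01, -4.26695788e+01,
       -4.88960452e-02,  1.62356434e-02,  1.22341230e-04]), 'ee_pos': array([ 0.15262413, -0.60574614,  0.20493076]), 'orientation': array([-1.79939359e+02,  5.09997502e-03,  1.41441473e+01]), 'ft_force': array([ 0.37879488, -0.7770862 ,  1.13351825]), 'wrist_torque': array([-0.0053292 , -0.02319592,  0.0368017 ]), 'grasp_force': 0.0, 'opening': 0.09437710243909381}
[0.24239709 0.32783004 0.75120222] [ 0.36090357 -0.65547203 -0.66340412]
[0.25922087 0.32850893 0.74072023] [ 0.35438393 -0.65055225 -0.6717096 ]
```

View pics/s0.png

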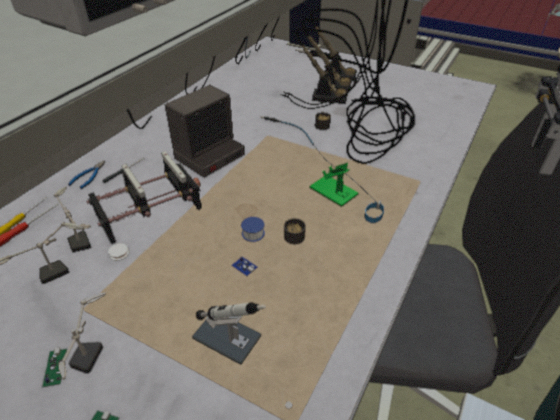

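View pics/d0.png

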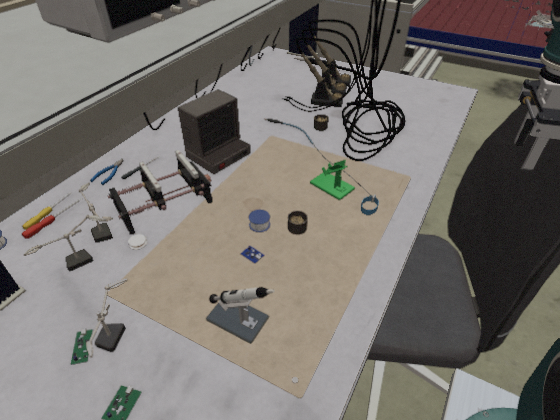

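The scene view shows the pump in the dark rest at (230,325): knob at (200,315), nozzle at (262,308). The board is at (245,266), the reel at (253,229) and the tin at (294,231). The green rest is a decoy. The side view is nearly the same view.

```bash
python3 - <<'E'
from h import *
for f,pts in (('s0',dict(knob=(201,315),barrel=(228,312),noz=(262,308),base1=(193,338),base2=(213,318),base3=(260,337),base4=(243,359),board=(245,266),reel=(253,223),tin=(294,226),mat1=(280,380),scr=(205,95),helper=(150,195),helper2=(125,180))),('d0',dict(knob=(214,300),barrel=(240,296),noz=(270,292),board=(252,254),reel=(260,214),tin=(297,217)))):
    c=ld(f);P=cloud(c)
    for k,(u,v) in pts.items(): print(f,k,P[v,u].round(3), c['z_map'][v,u].round(3))
    im=c['pixels'];cv2.imwrite(f'pics/{f}c.png',cv2.resize(im[260:380,150:310,::-1],(800,600),interpolation=cv2.INTER_CUBIC))
    # rest region cloud
c=ld('s0');P=cloud(c);Q=P[295:365,185:270].reshape(-1,3)
m=(Q[:,2]>.005)&(Q[:,2]<.02);B=Q[m];r=cv2.minAreaRect(B[:,:2].astype(np.float32));print(r,cv2.boxPoints(r),np.median(B[:,2]))
E
```

```text
s0 knob [ 0.618 -0.041  0.042] 0.847
s0 barrel [ 0.548 -0.036  0.105] 0.777
s0 noz [ 0.481 -0.039  0.157] 0.72
s0 base1 [ 0.617 -0.009  0.011] 0.847
s0 base2 [ 0.584 -0.035  0.064] 0.817
s0 base3 [ 0.51  -0.073  0.008] 0.852
s0 base4 [ 0.512 -0.018  0.012] 0.814
s0 board [ 0.632 -0.211  0.004] 0.989
s0 reel [ 0.673 -0.312  0.03 ] 1.053
s0 tin [ 0.586 -0.35   0.029] 1.048
s0 mat1 [ 0.437 -0.02   0.002] 0.795
s0 scr [ 0.961 -0.545  0.174] 1.214
s0 helper [ 0.981 -0.301 -0.003] 1.179
s0 helper2 [ 0.983 -0.242  0.085] 1.083
d0 knob [ 0.615 -0.044  0.041] 0.838
d0 barrel [ 0.544 -0.039  0.107] 0.766
d0 noz [ 0.483 -0.046  0.152] 0.718
d0 board [ 0.63  -0.213  0.007] 0.976
d0 reel [ 0.673 -0.322  0.029] 1.047
d0 tin [ 0.583 -0.354  0.034] 1.033
((0.5767093896865845, -0.054699867963790894), (0.16709792613983154, 0.14142422378063202), 27.53483009338379) [[ 0.4699347  -0.03062098]
 [ 0.53531337 -0.15602608]
 [ 0.6834841  -0.07877876]
 [ 0.6181054   0.04662634]] 0.013647055772079711
```

View pics/s0c.png

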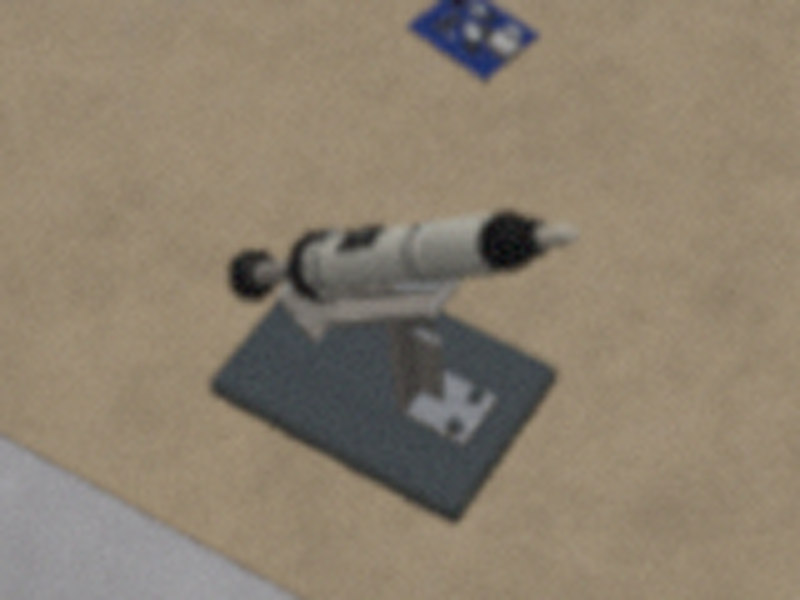

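The crop shows the base corners at (213,387), (457,520) and (555,375), the knob at (250,272) and the nozzle tip at (575,235).

```bash
cat >> h.py <<'E'
def onplane(c,u,v,z):
    K=np.array([[c['fx'],0,c['cx']],[0,c['fy'],c['cy']],[0,0,1.]])
    p=cv2.undistortPoints(np.array([[[u,v]]],float),K,np.array(c['D'],float))[0,0]
    d=c['R'].T@np.array([p[0],p[1],1]);o=-c['R'].T@c['t'];return o+d*(z-o[2])/d[2]
E
python3 - <<'E'
from h import *
c=ld('s0')
pc=[onplane(c,150+x/5-.4,260+y/5-.4,.0132) for x,y in ((213,385),(457,518),(555,373))]
A,B,C=pc;print(np.round(pc,4),np.linalg.norm(A-B),np.linalg.norm(C-B))
d=(A-B)/np.linalg.norm(A-B);e=(C-B)/np.linalg.norm(C-B)
print('yaw',np.degrees(np.arctan2(d[1],d[0])),np.degrees(np.arctan2(e[1],e[0]))+90)
mid=(A+C)/2;print('centre',mid,'origin',mid-d*.006)
# pump axis from white/any points above trough
P=cloud(c)
for n,(x,y) in dict(knob=(250,272),barrel=(450,248),noz=(572,235)).items():
    print(n,P[int(260+y/5),int(150+x/5)].round(4))
for n,(x,y,z) in dict(knobface=(235,275,.0085+.0),noz=(577,235,.155)).items(): print(n,onplane(c,150+x/5-.4,260+y/5-.4,z))
E
```

```text
[[ 0.6186 -0.0097  0.0132]
 [ 0.51   -0.0084  0.0132]
 [ 0.5102 -0.0757  0.0132]] 0.10854375825946963 0.06730215851951717
yaw -0.6902902957276601 0.13659430726325184
centre [ 0.56436819 -0.04266593  0.0132    ] origin [ 0.55836862 -0.04259364  0.0132    ]
knob [ 0.6202 -0.0415  0.0433]
barrel [ 0.5228 -0.037   0.1287]
noz [ 0.4795 -0.043   0.1557]
knobface [ 0.64371816 -0.05530426  0.0085    ]
noz [ 0.47872698 -0.04483767  0.155     ]
```

step_arm:
  plan:
    - [7, 0, 0, -4, 0]
    - [7, 0, 0, -8, 0]
    - [7, 49.2, -45.7, -8, 0.247]
    - [7, 49.2, -45.7, -8, 0.247]
    - [7, 49.2, -45.7, -8, 0.247]
    - [7, 49.2, -45.7, -8, 0.247]
    - [7, 49.2, -45.7, -8, 0.247]
    - [7, 49.2, -45.7, -8, 0.247]
    - [7, 49.2, -45.7, -8, 0.247]
    - [7, 49.2, -45.7, -8, 0.247]
    - [7, 49.2, -45.7, -8, 0.247]
    - [7, 49.2, -45.7, -8, 0.247]
    - [7, 49.2, -45.7, -8, 0.247]
    - [7, 49.2, -45.7, -8, 0.247]
    - [7, 49.2, -45.7, -8, 0.247]
    - [7, 49.2, -45.7, -8, 0.247]
    - [7, 49.2, -45.7, -8, 0.247]
    - [7, 49.2, -45.7, -8, 0.247]
    - [7, 49.2, -45.7, -8, 0.247]
    - [7, 49.2, -45.7, -8, 0.247]

```text
time: 1.77
ee_pos: [0.5189, -0.0398, 0.285]
orientation: [-179.9, 0.0, 0.2]
ft_force: [0.4, -0.1, 0.3]
opening: 0.0697
grasp_force: 0.0
```

```bash
python3 - <<'E'
from h import *
cap('wrist','w1');s=env.sense();print(s['time'],s['ee_pos'],s['orientation'],s['joint_pos'],s['opening'],s['ft_force'])
E
```

```text
1.8167 [ 0.51815206 -0.04192689  0.28494324] [-1.79968256e+02  5.83607573e-02  1.00060333e-01] [ 26.34479458  10.81069513 -28.62413826 100.73343186   5.45514919
  69.89305794 -93.63545884] 0.07006400676660438 [ 0.17729909 -1.22440071 -0.38554447]
```

View pics/w1.png

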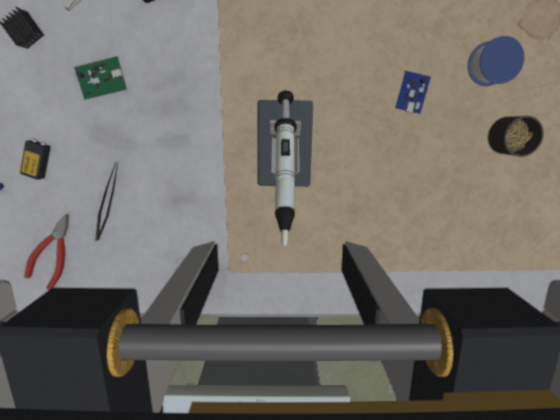

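The wrist view shows the pump lying along the image column: knob (286,97), collar (286,127), nozzle tip (284,244), base corners (258,100)–(312,185).

```bash
python3 - <<'E'
from h import *
c=ld('w1')
for n,u,v,z in (('noz',284.5,244,.155),('knob',286,97,.04),('barrelR at G',285.5,200,.122),('bl',257.5,185,.0132),('br',311,185,.0132),('tl',258,100,.0132),('tr',312,100,.0132),('collar low edge',286,133,.07)): print(n,onplane(c,u,v,z).round(4))
P=cloud(c);L=[]
for v in range(100,245,6):
    row=P[v,275:298];k=np.argmax(row[:,2]);print(v,row[k].round(4),end=' ')
E
```

```text
noz [ 0.4795 -0.0443  0.155 ]
knob [ 0.6229 -0.0463  0.04  ]
barrelR at G [ 0.5156 -0.0454  0.122 ]
bl [ 0.5116 -0.0094  0.0132]
br [ 0.512  -0.0814  0.0132]
tl [ 0.6211 -0.0112  0.0132]
tr [ 0.6214 -0.0797  0.0132]
collar low edge [ 0.5818 -0.0462  0.07  ]
100 [ 0.6193 -0.0451  0.0431] 106 [ 0.6122 -0.0462  0.0492] 112 [ 0.6052 -0.045   0.055 ] 118 [ 0.5982 -0.0459  0.073 ] 124 [ 0.5926 -0.0395  0.4641] 130 [ 0.5853 -0.047   0.0807] 136 [ 0.5926 -0.0395  0.4641] 142 [ 0.573  -0.0448  0.0941] 148 [ 0.5926 -0.0395  0.4641] 154 [ 0.561  -0.0447  0.1029] 160 [ 0.5551 -0.0437  0.1065] 166 [ 0.5493 -0.0416  0.111 ] 172 [ 0.5439 -0.0447  0.1165] 178 [ 0.538  -0.0437  0.1191] 184 [ 0.5327 -0.0427  0.1242] 190 [ 0.5276 -0.0437  0.1296] 196 [ 0.5227 -0.0427  0.1354] 202 [ 0.5172 -0.0437  0.1381] 208 [ 0.5122 -0.0456  0.1423] 214 [ 0.5068 -0.0446  0.145 ] 220 [ 0.5015 -0.0466  0.1475] 226 [ 0.4961 -0.0447  0.1498] 232 [ 0.4908 -0.0447  0.1522] 238 [ 0.4855 -0.0437  0.1548] 244 [ 0.4806 -0.0447  0.1579]
```

step_arm:
  plan:
    - [5, 0, 0.2, 4, 0]
    - [5, 0, 0.2, 8, 0]
    - [5, 0, 0.2, 12, 0]
    - [5, 0, 0.2, 15, 0]
    - [5, 0, 0.2, 17, 0]
    - [5, 0, 0.2, 18.1, 0]
    - [5, 0, 0.2, 18.1, 0]
    - [5, 0, 0.2, 18.1, 0]

```text
time: 2.48
ee_pos: [0.5182, -0.0454, 0.1051]
orientation: [180.0, -0.0, -0.1]
ft_force: [0.7, -0.4, 0.7]
opening: 0.05
grasp_force: 0.0
```

step_arm:
  plan:
    - [3.5, 0, 0, 0, 0]
    - [2.5, 0, 0, 0, 0]
    - [2.2, 0, 0, 0, 0]
    - [1.5, 0, 0, 0, 0]
    - [1.5, 0, 0, 0, 0]
    - [1.5, 0, 0, 0, 0]
    - [1.5, 0, 0, 0, 0]
    - [1.5, 0, 0, 0, 0]
  force: 15

```text
time: 3.15
ee_pos: [0.5182, -0.0447, 0.1047]
orientation: [180.0, -0.0, -0.0]
ft_force: [-1.8, -0.7, 5.5]
opening: 0.0196
grasp_force: 15.0
```

step_arm:
  plan:
    - [1.5, 0.77, 0, -0.64, 0]
    - [1.5, 1.53, 0, -1.29, 0]
    - [1.5, 2.3, 0, -1.93, 0]
    - [1.5, 3.06, 0, -2.57, 0]
    - [1.5, 3.83, 0, -3.21, 0]
    - [1.5, 4.6, 0, -3.86, 0]
    - [1.5, 4.6, 0, -3.86, 0]
  force: 25

```text
time: 3.73
ee_pos: [0.5663, -0.0446, 0.1444]
orientation: [-180.0, -0.1, -0.0]
ft_force: [0.1, 1.0, -1.2]
opening: 0.0192
grasp_force: 25.0
```

step_arm:
  plan:
    - [1.5, 0, 0, -1.5, 0]
    - [1.5, 0, 0, -4, 0]
    - [1.5, 0, 2, -5, 0]
    - [1.5, -2, 5, -5, 0]
    - [1.5, -4, 8, -5, 0]
    - [1.5, -6, 11, -5, 0]
    - [1.5, -6, 12, -5, 0]
    - [1.5, -6, 12, -5, 0]
    - [1.5, -6, 12, -5, 0]

```text
time: 4.48
ee_pos: [0.5041, -0.1648, 0.193]
orientation: [-180.0, -0.0, -0.1]
ft_force: [0.8, 0.8, -1.9]
opening: 0.0194
grasp_force: 25.0
```

```bash
python3 - <<'E'
from h import *
c=cap('scene','s2');s=env.sense();print(s['time'],s['ee_pos'],s['ft_force'],s['wrist_torque'])
cv2.imwrite('pics/s2c.png',cv2.resize(c['pixels'][180:390,120:400,::-1],(800,600),interpolation=cv2.INTER_CUBIC))
E
```

```text
4.5333 [ 0.50442134 -0.16391979  0.19300363] [ 1.45011146  0.82482022 -1.61748056] [ 0.05480216  0.06309938 -0.00532092]
```

View pics/s2c.png

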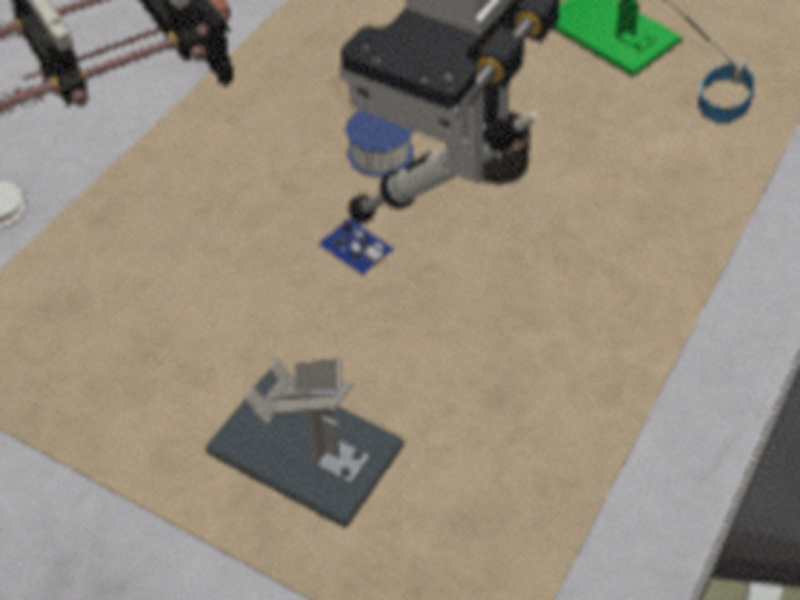

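The crop shows the pump in the fingers, still slanted, with its knob at (362,207) and clear of the board. The rest is empty. Next I lower and loosen the grip so it swings upright.

step_arm:
  plan:
    - [1.5, 0, 0, 0, 0]
    - [1.5, 0, 0, 2, 0]
    - [1.5, 0, 0, 4, 0]
    - [1.5, 0, 0, 5.3, 0]
    - [1.5, 0, 0, 5.3, 0]

```text
time: 4.95
ee_pos: [0.5032, -0.1632, 0.1376]
orientation: [-179.9, 0.2, 0.1]
ft_force: [-0.7, 0.2, -1.3]
opening: 0.0194
grasp_force: 25.0
```

step_arm:
  plan:
    - [1.5, 0, 0, 0, 0]
    - [1.5, 0, 0, 0, 0]
    - [1.5, 0, 0, 0, 0]
    - [1.5, 0, 0, 0, 0]
    - [1.5, 0, 0, 0, 0]
    - [1.5, 0, 0, 0, 0]
  force: 5

```text
time: 5.45
ee_pos: [0.5042, -0.1648, 0.1404]
orientation: [180.0, -0.0, -0.0]
ft_force: [0.6, 0.2, -1.4]
opening: 0.0199
grasp_force: 5.0
```

```bash
python3 - <<'E'
from h import *
c=cap('scene','s3');s=env.sense();print(s['time'],s['ee_pos'],s['ft_force'],s['wrist_torque'],s['opening'])
P=cloud(c);D=(P[...,1]<-.13)&(P[...,1]>-.19)&(P[...,2]>.02)&(P[...,2]<.13)&(P[...,0]>.4)&(P[...,0]<.66)
q=P[D]
for z in np.arange(.02,.13,.01):
    m=(abs(q[:,2]-z)<.005)
    if m.any(): print(z.round(3),m.sum(),np.median(q[m],0).round(3))
E
```

```text
5.5 [ 0.50417771 -0.16473937  0.1403001 ] [ 0.40532846  0.65386111 -2.00082926] [ 0.03324752  0.07319513 -0.01183139] 0.0200802161055059
0.04 23 [ 0.567 -0.157  0.042]
0.05 45 [ 0.573 -0.16   0.048]
0.06 11 [ 0.563 -0.16   0.058]
0.07 7 [ 0.558 -0.158  0.068]
0.08 39 [ 0.546 -0.154  0.081]
0.09 47 [ 0.552 -0.155  0.089]
0.1 40 [ 0.539 -0.155  0.1  ]
0.11 38 [ 0.534 -0.155  0.11 ]
0.12 46 [ 0.53  -0.156  0.121]
```

step_arm:
  plan:
    - [1.5, 0, 0, 0, 0]
    - [1.5, 0, 0, 0, 0]
    - [1.5, 0, 0, 0, 0]
    - [1.5, 0, 0, 0, 0]
    - [1.5, 0, 0, 0, 0]
    - [1.5, 0, 0, 0, 0]
  force: 3

```text
time: 6.0
ee_pos: [0.5041, -0.1647, 0.14]
orientation: [-180.0, 0.0, -0.0]
ft_force: [-0.5, 0.3, -1.6]
opening: 0.0196
grasp_force: 3.0
```

```bash
cat >> h.py <<'E'
def tilt(f):
    c=cap('scene',f);s=env.sense();print(s['time'],s['ee_pos'],s['ft_force'],s['wrist_torque'],s['opening']);e=s['ee_pos']
    P=cloud(c);q=P[(abs(P[...,1]-e[1])<.03)&(abs(P[...,0]-e[0]-.03)<.12)&(P[...,2]>.004)&(P[...,2]<e[2]-.008)]
    for z in np.arange(.01,e[2]-.008,.01):
        m=(abs(q[:,2]-z)<.005)
        if m.sum()>3: print(z.round(3),m.sum(),((q[m].min(0)+q[m].max(0))/2).round(3))
E
python3 -c "
from h import *
tilt('s4')"
```

```text
6.05 [ 0.50411344 -0.16470469  0.14004546] [ 0.1312977  -0.25971907 -1.45193473] [ 0.01604733  0.00575273 -0.02553383] 0.020052444562796173
0.01 17 [ 0.535 -0.166  0.005]
0.03 57 [ 0.54  -0.161  0.03 ]
0.04 12 [ 0.537 -0.159  0.04 ]
0.05 7 [ 0.534 -0.16   0.048]
0.07 57 [ 0.527 -0.157  0.07 ]
0.08 36 [ 0.527 -0.158  0.08 ]
0.09 31 [ 0.522 -0.158  0.09 ]
0.1 37 [ 0.519 -0.157  0.1  ]
0.11 38 [ 0.517 -0.157  0.11 ]
0.12 37 [ 0.514 -0.157  0.12 ]
0.13 20 [ 0.51  -0.158  0.129]
```

step_arm:
  plan:
    - [1.5, 0, 0, 1, 0]
    - [1.5, 0, 0, 1.8, 0]
    - [1.5, 0, 0, 2.2, 0]
    - [1.5, 0.5, 0, 2.15, 0]
    - [1.5, 1.1, 0, 2.03, 0]
    - [1.5, 1.6, 0, 1.98, 0]
    - [1.5, 2.1, 0, 1.93, 0]
    - [1.5, 2.6, 0, 1.9, 0]
    - [1.5, 3.1, 0, 1.89, 0]
    - [1.5, 3.6, 0, 1.9, 0]
    - [1.5, 4, 0, 1.93, 0]
    - [1.5, 4, 0, 1.95, 0]
  force: 3

```text
time: 7.05
ee_pos: [0.5449, -0.1646, 0.1204]
orientation: [-180.0, -0.0, 0.0]
ft_force: [-0.1, -1.1, 0.7]
opening: 0.0196
grasp_force: 3.0
```

```bash
python3 -c "
from h import *
tilt('s5')"
```

```text
7.1 [ 0.54444636 -0.16461618  0.12039565] [ 0.28471332 -1.06764498  1.10326477] [-0.08782664 -0.10762905  0.03697677] 0.02008964543371116
0.01 69 [ 0.575 -0.165  0.01 ]
0.02 12 [ 0.541 -0.16   0.02 ]
0.03 11 [ 0.541 -0.161  0.03 ]
0.05 56 [ 0.541 -0.16   0.05 ]
0.06 33 [ 0.539 -0.159  0.06 ]
0.07 36 [ 0.539 -0.159  0.07 ]
0.08 33 [ 0.541 -0.159  0.081]
0.09 37 [ 0.54  -0.159  0.09 ]
0.1 36 [ 0.54  -0.159  0.1  ]
0.11 32 [ 0.54  -0.159  0.109]
```

The slices show the pump upright: x is about 0.540 at every height.

step_arm:
  plan:
    - [1.5, 0, 0, 0, 0]
    - [1.5, 0, 0, 0, 0]
    - [1.5, 0, 0, 0.3, 0]
    - [1.5, 0, 0, 0.6, 0]
    - [1.5, 0, 0, 0.9, 0]
    - [1.5, 0, 0, 1.2, 0]
  force: 45

```text
time: 7.6
ee_pos: [0.5444, -0.1648, 0.1086]
orientation: [180.0, -0.0, -0.0]
ft_force: [1.0, 0.1, 4.7]
opening: 0.0192
grasp_force: 45.0
```

step_arm:
  plan:
    - [1.5, 0, 0, 0.2, 0]
    - [1.5, 0, 0, 0.4, 0]
    - [1.5, 0, 0, 0.6, 0]
    - [1.5, 0, 0, 0.8, 0]
    - [1.5, 0, 0, 0.85, 0]
    - [1.5, 0, 0, 0.85, 0]

```text
time: 8.1
ee_pos: [0.5438, -0.1647, 0.0997]
orientation: [-180.0, 0.0, -0.0]
ft_force: [0.2, 0.4, -2.0]
opening: 0.0194
grasp_force: 45.0
```

```bash
python3 -c "
from h import *
tilt('s6')"
```

```text
8.15 [ 0.5439475  -0.16466498  0.09987626] [ 0.82923556  0.05586282 -1.59235758] [-0.01017151 -0.05930343 -0.00236856] 0.01905500409751955
0.01 51 [ 0.56  -0.166  0.009]
0.03 59 [ 0.54  -0.161  0.03 ]
0.04 33 [ 0.54  -0.158  0.04 ]
0.05 30 [ 0.54  -0.158  0.05 ]
0.06 37 [ 0.54  -0.157  0.06 ]
0.07 36 [ 0.54  -0.158  0.07 ]
0.08 37 [ 0.54  -0.158  0.08 ]
0.09 21 [ 0.538 -0.158  0.088]
```

step_arm:
  plan:
    - [1.5, 0, 0, -2, 0]
    - [1.5, 0, 0, -4, 0]
    - [1.5, 0, 0, -6, 0]
    - [1.5, 0, 0, -8, 0]
    - [1.5, 0, 0, -8, 0]
    - [1.5, 0, 0, -8, 0]

```text
time: 8.65
ee_pos: [0.5445, -0.1649, 0.1808]
orientation: [180.0, -0.1, -0.0]
ft_force: [-0.7, 0.1, -1.7]
opening: 0.0195
grasp_force: 45.0
```

```bash
python3 -c "
from h import *
tilt('s7')
c=ld('s7');cv2.imwrite('pics/s7c.png',cv2.resize(c['pixels'][190:310,180:340,::-1],(800,600),interpolation=cv2.INTER_CUBIC))"
```

```text
8.7 [ 0.54393855 -0.16474669  0.17980725] [-0.12149483 -0.51829125 -2.41794571] [-0.01211855  0.01554695 -0.03988539] 0.019436877776487324
0.01 7 [ 0.581 -0.175  0.006]
0.09 59 [ 0.541 -0.161  0.09 ]
0.11 59 [ 0.541 -0.162  0.111]
0.12 46 [ 0.54  -0.159  0.12 ]
0.13 37 [ 0.542 -0.161  0.13 ]
0.14 40 [ 0.541 -0.159  0.14 ]
0.15 49 [ 0.541 -0.16   0.15 ]
0.16 40 [ 0.541 -0.161  0.16 ]
0.17 30 [ 0.538 -0.159  0.168]
```

View pics/s7c.png

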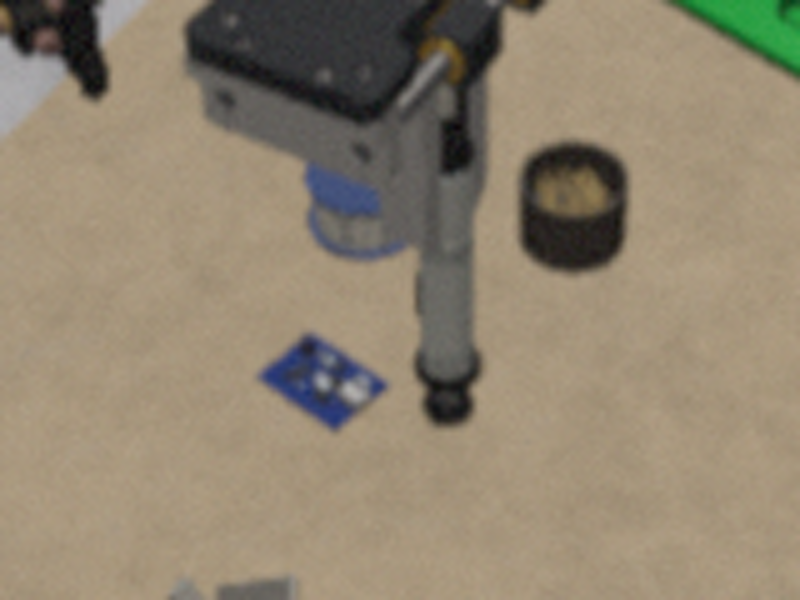

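The crop shows the pump upright and cocked: collar at (447,365), knob close under it at (447,405), hardly any rod showing. Next I measure the empty rest and the distance from held point to collar.

```bash
python3 - <<'E'
from h import *
A=np.array([[np.cos(np.radians(40))*-1,0,np.sin(np.radians(40))],[np.sin(np.radians(40)),0,np.cos(np.radians(40))]]) # s, x
for f in ('s7','s6','s5','s4','s2'):
    c=ld(f);P=cloud(c).reshape(-1,3)
    Q=P[(abs(P[:,0]-.57)<.07)&(abs(P[:,1]+.045)<.03)&(P[:,2]>.035)&(P[:,2]<.14)]
    sx=(Q-[.5925,-.0448,.060])@A.T
    print(f,len(Q),'y',Q[:,1].min().round(4),Q[:,1].max().round(4))
    t=Q[(sx[:,0]>10)]; ts=sx[sx[:,0]>10]
    h,e=np.histogram(sx[:,0]*1e3,bins=np.arange(-12,80,3)) if 0 else np.histogram(sx[:,0],bins=np.arange(-.012,.08,.003))
    print(dict(zip((e[:-1]*1e3).round().astype(int).tolist(),h.tolist())))
    print('trough y mid',(t[:,1].min()+t[:,1].max())/2)
c=ld('s7');P=cloud(c);q=P[(abs(P[...,1]+.165)<.03)&(abs(P[...,0]-.544)<.025)&(P[...,2]>.06)&(P[...,2]<.17)]
for z in np.arange(.074,.13,.002):
    m=abs(q[:,2]-z)<.0015
    if m.sum()>1: print(z.round(3),m.sum(),np.ptp(q[m,0]).round(3),np.median(q[m],0).round(4))
E
```

```text
s7 616 y -0.0622 -0.0261
{-12: 0, -9: 0, -6: 0, -3: 25, 0: 112, 3: 19, 6: 8, 9: 6, 12: 7, 15: 5, 18: 21, 21: 29, 24: 28, 27: 36, 30: 36, 33: 36, 36: 35, 39: 16, 42: 19, 45: 20, 48: 12, 51: 20, 54: 17, 57: 23, 60: 23, 63: 51, 66: 12, 69: 0, 72: 0, 75: 0}Traceback (most recent call last):
  File "<stdin>", line 11, in <module>
    return umr_minimum(a, axis, None, out, keepdims, initial, where)
ValueError: zero-size array to reduction operation minimum which has no identity
```

```bash
python3 - <<'E'
from h import *
A=np.array([[-.766,0,.643],[.643,0,.766]])
c=ld('s7');P=cloud(c);Q=P.reshape(-1,3)
Q=Q[(abs(Q[:,0]-.57)<.07)&(abs(Q[:,1]+.045)<.03)&(Q[:,2]>.035)&(Q[:,2]<.14)]
sx=(Q-[.5925,-.0448,.060])@A.T
p=(abs(sx[:,0]-.001)<.003);print('plate',np.median(sx[p],0),sx[p][:,1].min(),sx[p][:,1].max(),Q[p,1].min(),Q[p,1].max())
t=(sx[:,0]>.02)&(sx[:,0]<.06);print('trough',sx[t,1].min(),sx[t,1].max(),Q[t,1].min(),Q[t,1].max())
q=P[(abs(P[...,1]+.165)<.03)&(abs(P[...,0]-.544)<.025)&(P[...,2]>.06)&(P[...,2]<.17)]
for z in np.arange(.074,.124,.002):
    m=abs(q[:,2]-z)<.0015
    if m.sum()>1: print(z.round(3),m.sum(),np.ptp(q[m,0]).round(3),np.median(q[m],0).round(4))
E
```

```text
plate [ 0.00124657 -0.00786365] -0.018830843695389992 0.005025032711679744 -0.06221300890616734 -0.026102329622767585
trough -0.05316378072947766 0.0020399541640116954 -0.05900628721137432 -0.02743965041327155
0.084 6 0.007 [ 0.5352 -0.1563  0.0847]
0.086 11 0.018 [ 0.5359 -0.1567  0.0858]
0.088 16 0.019 [ 0.537  -0.1579  0.0889]
0.09 32 0.018 [ 0.5402 -0.158   0.09  ]
0.092 25 0.014 [ 0.5383 -0.1596  0.0915]
0.094 7 0.009 [ 0.5375 -0.1608  0.093 ]
0.096 4 0.006 [ 0.5388 -0.1603  0.0952]
0.106 5 0.018 [ 0.5324 -0.1553  0.1074]
0.108 10 0.019 [ 0.5358 -0.1533  0.1078]
0.11 19 0.019 [ 0.534  -0.1544  0.1104]
0.112 30 0.025 [ 0.535  -0.1557  0.1119]
0.114 21 0.021 [ 0.539  -0.1554  0.1138]
0.116 17 0.017 [ 0.536  -0.156   0.1161]
0.118 13 0.017 [ 0.5349 -0.1564  0.1172]
0.12 9 0.01 [ 0.5335 -0.1574  0.1195]
0.122 16 0.016 [ 0.5385 -0.1548  0.122 ]
```

step_arm:
  plan:
    - [1.5, 0, 0, 3, 0]
    - [1.5, 0, 0, 6, 0]
    - [1.5, 0, 0, 7.6, 0]
    - [1.5, 0, 0, 7.7, 0]

```text
time: 9.03
ee_pos: [0.5421, -0.1641, 0.0991]
orientation: [-179.9, 0.3, 0.0]
ft_force: [-0.3, -0.1, -1.4]
opening: 0.0195
grasp_force: 45.0
```

step_arm:
  plan:
    - [1.5, 0, 0, 0.1, 0]
    - [1.5, 0, 0, 0.4, 0]
    - [1.5, -0.5, 0, 0.45, 0]
    - [1.5, -1.0, 0, 0.45, 0]
    - [1.5, -1.5, 0, 0.47, 0]
    - [1.5, -2.0, 0, 0.5, 0]
    - [1.5, -3.1, 0, 0.65, 0]
    - [1.5, -4.0, 0, 0.85, 0]
    - [1.5, -5.0, 0, 1.17, 0]
    - [1.5, -6.0, 0, 1.56, 0]
    - [1.5, -6.9, 0, 2.04, 0]
    - [1.5, -7.7, 0, 2.59, 0]
    - [1.5, -8.5, 0, 3.2, 0]
    - [1.5, -9.3, 0, 3.85, 0]
    - [1.5, -9.3, 0, 3.85, 0]
  force: 5

```text
time: 10.28
ee_pos: [0.4488, -0.1646, 0.0631]
orientation: [-180.0, 0.1, -0.0]
ft_force: [-1.5, -0.2, 0.3]
opening: 0.0196
grasp_force: 5.0
```

```bash
python3 -c "
from h import *
tilt('s8')
c=ld('s8');cv2.imwrite('pics/s8c.png',cv2.resize(c['pixels'][190:370,180:420,::-1],(800,600),interpolation=cv2.INTER_CUBIC))"
```

```text
10.3333 [ 0.45000025 -0.16464973  0.06381633] [ 0.64805693  0.81005765 -0.9550141 ] [-0.00449423  0.0670483  -0.04874752] 0.019759594627296765
0.01 33 [ 0.49  -0.163  0.01 ]
0.02 32 [ 0.505 -0.159  0.019]
0.03 50 [ 0.497 -0.161  0.03 ]
0.04 55 [ 0.491 -0.16   0.04 ]
0.05 38 [ 0.479 -0.158  0.05 ]
```

View pics/s8c.png

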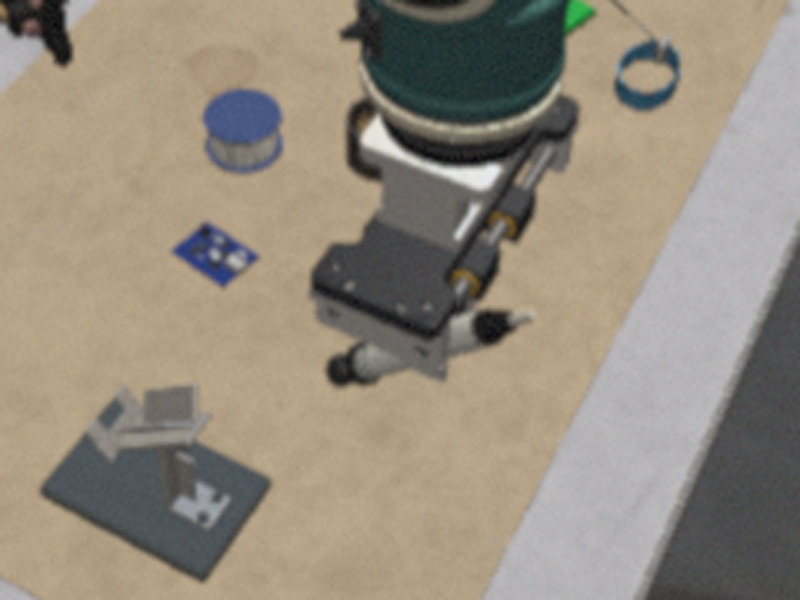

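The crop shows the pump tilted on the mat and cocked, knob (343,370), nozzle (530,317), with nothing disturbed. I firm up the grip and lift.

step_arm:
  plan:
    - [1.5, 0, 0, 0, 0]
    - [1.5, 0, 0, 0, 0]
    - [1.5, 0, 0, 0, 0]
    - [1.5, 0, 0, -2, 0]
    - [1.5, 0, 0, -5, 0]
    - [1.5, 0, 0, -8, 0]
    - [1.5, 0, 0, -11, 0]
    - [1.5, 0, 0, -13, 0]
    - [1.5, 0, 0, -13.6, 0]
    - [1.5, 3, -3, -13.6, 0]
    - [1.5, 6, -6, -13.6, 0]
    - [1.5, 9, -9, -13.6, 0]
    - [1.5, 11, -12, -13.6, 0]
    - [1.5, 11, -12, -13.6, 0]
    - [1.5, 11, -12, -13.6, 0]
  force: 30

```text
time: 11.58
ee_pos: [0.5616, -0.0423, 0.1993]
orientation: [-179.9, 0.1, 0.2]
ft_force: [0.5, -1.0, -1.8]
opening: 0.0192
grasp_force: 30.0
```

```bash
python3 -c "
from h import *
c=cap('scene','s9');s=env.sense();e=s['ee_pos'];print(s['time'],e,s['orientation'],s['ft_force'],s['opening'],s['joint_pos'])
G=e+[0,0,.019];P=cloud(c);q=P[(abs(P[...,1]-e[1])<.03)&(P[...,0]>e[0]+.015)&(P[...,0]<e[0]+.13)&(P[...,2]>.13)&(P[...,2]<e[2]+.01)]-G
m=np.linalg.norm(q[:,[0,2]],axis=1)<.09
for t in (40,44,46,48,50,52,54,58):
    r=np.radians(t);a=np.array([np.sin(r),0,-np.cos(r)]);b=np.array([np.cos(r),0,np.sin(r)])
    s_=q@a;x=q@b;k=(s_>.03)&(s_<.09);print(t,'slope of upper edge',[np.percentile(x[(s_>l)&(s_<l+.012)],95).round(4) for l in (.03,.042,.054,.066,.078,.085)],[int(n) for n in np.histogram(s_,np.arange(.07,.13,.003))[0]])
cv2.imwrite('pics/s9c.png',cv2.resize(c['pixels'][190:370,150:390,::-1],(800,600),interpolation=cv2.INTER_CUBIC))
"
```

```text
11.6333 [ 0.56090983 -0.04416767  0.19943143] [-1.79970609e+02  8.85488116e-02  6.60756024e-02] [-0.88691687 -0.39764814 -1.15403032] 0.01940656965881913 [ 24.93266316  20.29998063 -29.2261737  101.03149018  11.06269611
  61.61744257 -98.01341475]
40 slope of upper edge [np.float64(0.012), np.float64(0.0079), np.float64(0.0099), np.float64(0.0137), np.float64(0.0082), np.float64(0.0125)] [38, 13, 4, 0, 0, 0, 2, 26, 15, 5, 1, 0, 0, 0, 0, 0, 0, 0, 0]
44 slope of upper edge [np.float64(0.0095), np.float64(0.0048), np.float64(0.0055), np.float64(0.0087), np.float64(0.0021), np.float64(0.0058)] [37, 16, 4, 0, 0, 0, 2, 26, 14, 6, 1, 0, 0, 0, 0, 0, 0, 0, 0]
46 slope of upper edge [np.float64(0.0083), np.float64(0.0032), np.float64(0.0032), np.float64(0.0061), np.float64(-0.001), np.float64(0.0025)] [32, 16, 4, 0, 0, 0, 2, 26, 14, 7, 0, 0, 0, 0, 0, 0, 0, 0, 0]
48 slope of upper edge [np.float64(0.0068), np.float64(0.0016), np.float64(0.0011), np.float64(0.0036), np.float64(-0.004), np.float64(-0.0008)] [34, 15, 3, 0, 0, 0, 3, 25, 15, 6, 0, 0, 0, 0, 0, 0, 0, 0, 0]
50 slope of upper edge [np.float64(0.0054), np.float64(-0.0001), np.float64(-0.0011), np.float64(0.001), np.float64(-0.0071), np.float64(-0.0042)] [31, 14, 3, 0, 0, 0, 4, 25, 14, 6, 0, 0, 0, 0, 0, 0, 0, 0, 0]
52 slope of upper edge [np.float64(0.0041), np.float64(-0.0017), np.float64(-0.0032), np.float64(-0.0015), np.float64(-0.0104), np.float64(-0.0075)] [28, 14, 3, 0, 0, 0, 10, 22, 12, 5, 0, 0, 0, 0, 0, 0, 0, 0, 0]
54 slope of upper edge [np.float64(0.0029), np.float64(-0.0034), np.float64(-0.0054), np.float64(-0.0041), np.float64(-0.0137), np.float64(-0.0105)] [24, 13, 2, 0, 0, 1, 18, 18, 8, 4, 0, 0, 0, 0, 0, 0, 0, 0, 0]
58 slope of upper edge [np.float64(0.0004), np.float64(-0.0066), np.float64(-0.0098), np.float64(-0.0092), np.float64(-0.0192), np.float64(-0.0171)] [22, 8, 1, 0, 0, 3, 24, 16, 5, 1, 0, 0, 0, 0, 0, 0, 0, 0, 0]
```

View pics/s9c.png

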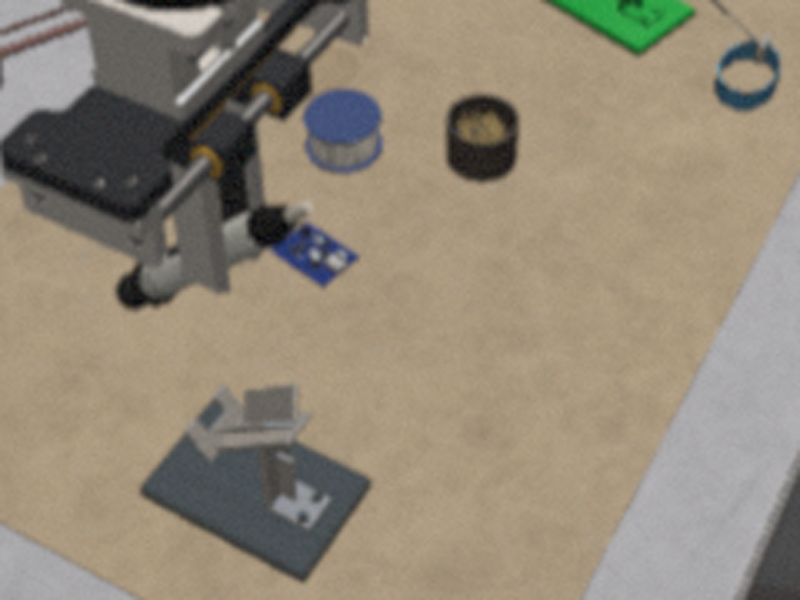

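The crop shows the pump held at about 50°, latched, knob (135,290). The depth slices put the collar about 80 mm from the held point, so it slid about 13 mm in the grip during the tilt. I allow for that and approach over the seat.

step_arm:
  plan:
    - [1.5, -0.5, 0, 2, 0]
    - [1.5, -0.5, 0, 4, 0]
    - [1.5, -0.5, 0, 6, 0]
    - [1.5, -0.5, 0, 6.7, 0]
    - [1.5, -1.2, 0, 7.53, 0]
    - [1.5, -1.8, 0, 8.25, 0]
    - [1.5, -2.4, 0, 8.96, 0]
    - [1.5, -2.4, 0, 8.96, 0]
    - [1.5, -2.4, 0, 8.96, 0]
  force: 15

```text
time: 12.38
ee_pos: [0.5369, -0.0449, 0.1113]
orientation: [180.0, -0.0, -0.0]
ft_force: [-0.3, 0.0, -1.3]
opening: 0.0193
grasp_force: 15.0
```

```bash
python3 -c "
from h import *
c=cap('scene','s10');s=env.sense();e=s['ee_pos'];print(s['time'],e,s['ft_force'],s['opening'])
cv2.imwrite('pics/s10c.png',cv2.resize(c['pixels'][280:370,170:290,::-1],(800,600),interpolation=cv2.INTER_CUBIC))
"
```

```text
12.4333 [ 0.53740764 -0.04483289  0.11155363] [ 0.01197917  1.02001187 -1.52424824] 0.019703093506527998
```

View pics/s10c.png

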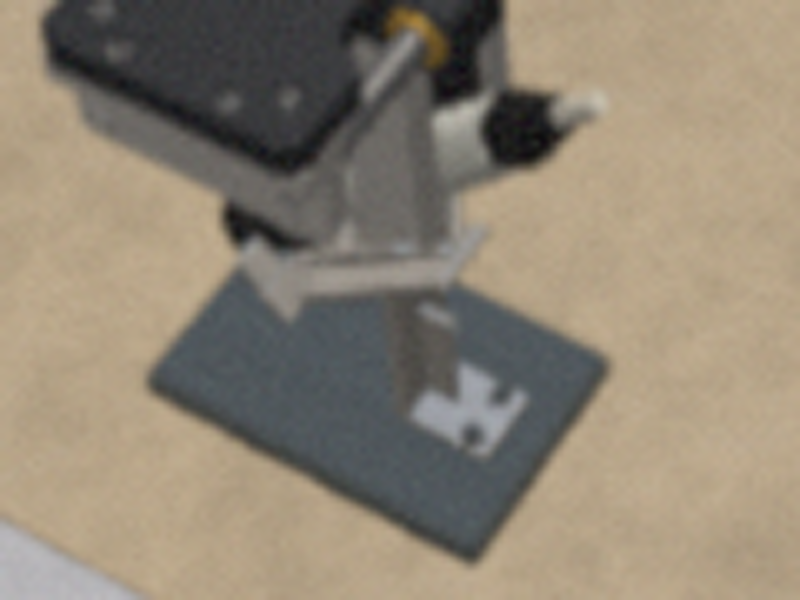

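The crop shows the pump over the trough, nozzle tip at (603,103) and knob at (250,225). Cross-check of axial position from the nozzle tip:

```bash
python3 - <<'E'
from h import *
A=np.array([[-.766,0,.643],[.643,0,.766]])
for f,(u0,u1,v0,v1) in (('s0',(240,275,295,320)),('s10',(240,275,283,305))):
    P=cloud(ld(f))[v0:v1,u0:u1].reshape(-1,3);P=P[(P[:,2]>.12)&(abs(P[:,1]+.045)<.02)&(P[:,0]<.51)]
    sx=(P-[.5928,-.0448,.0623])@A.T
    print(f,len(P),np.sort(sx[:,0])[-6:].round(4),'x',np.median(sx[sx[:,0]>sx[:,0].max()-.012,1]).round(4))
E
```

```text
s0 158 [0.1481 0.1481 0.1482 0.149  0.1491 0.1491] x 0.0007
s10 115 [0.1566 0.1567 0.1659 0.1662 0.1671 0.1677] x 0.0596
```

```bash
python3 - <<'E'
from h import *
A=np.array([[-.766,0,.643],[.643,0,.766]])
P=cloud(ld('s10'))[283:310,235:275].reshape(-1,3);P=P[(P[:,2]>.12)&(abs(P[:,1]+.045)<.02)]
sx=(P-[.5928,-.0448,.0623])@A.T;k=(sx[:,1]<.045)&(sx[:,1]>0);sx=sx[k]
for l in np.arange(.105,.17,.006):
    m=abs(sx[:,0]-l)<.003
    if m.any(): print(l.round(3),m.sum(),sx[m,1].min().round(4),sx[m,1].max().round(4))
print(np.sort(sx[:,0])[-8:].round(4))
E
```

```text
0.105 48 0.0096 0.0314
0.111 42 0.01 0.0348
0.117 32 0.0086 0.0369
0.123 33 0.0101 0.0283
0.129 43 0.0117 0.028
0.135 26 0.0133 0.0265
0.141 27 0.0157 0.026
0.147 12 0.0191 0.0243
0.153 13 0.0206 0.0253
0.159 2 0.0209 0.0234
[0.1548 0.1548 0.1549 0.1553 0.1555 0.1559 0.1566 0.1567]
```

step_arm:
  plan:
    - [1.5, 0.12, 0, 0.1, 0]
    - [1.5, -0.13, 0, 0.4, 0]
    - [1.5, -0.38, 0, 0.7, 0]
    - [1.5, -0.6, 0, 0.97, 0]
    - [1.5, -0.73, 0, 1.13, 0]
    - [1.5, -0.73, 0, 1.13, 0]
  force: 8

```text
time: 12.93
ee_pos: [0.5295, -0.0448, 0.0993]
orientation: [180.0, 0.0, -0.0]
ft_force: [1.4, -0.3, -0.2]
opening: 0.0196
grasp_force: 8.0
```

step_arm:
  plan:
    - [1.5, -0.1, 0, 0.12, 0]
    - [1.5, -0.2, 0, 0.24, 0]
    - [1.5, -0.2, 0, 0.24, 0]
    - [1.5, -0.2, 0, 0.24, 0]
  force: 4

```text
time: 13.27
ee_pos: [0.528, -0.0448, 0.0974]
orientation: [180.0, -0.0, -0.0]
ft_force: [1.1, -0.8, 1.2]
opening: 0.0201
grasp_force: 4.0
```

```bash
python3 - <<'E'
from h import *
c=cap('scene','s11');s=env.sense();print(s['time'],s['ee_pos'],s['ft_force'],s['wrist_torque'],s['opening'])
A=np.array([[-.766,0,.643],[.643,0,.766]])
P0=cloud(c);P=P0[285:320,235:280].reshape(-1,3);P=P[(P[:,2]>.12)&(abs(P[:,1]+.045)<.02)]
sx=(P-[.5928,-.0448,.0623])@A.T;k=(sx[:,1]<.03)&(sx[:,1]>-.02);sx=sx[k]
for l in np.arange(.111,.17,.006):
    m=abs(sx[:,0]-l)<.003
    if m.any(): print(l.round(3),m.sum(),sx[m,1].min().round(4),sx[m,1].max().round(4))
print(np.sort(sx[:,0])[-8:].round(4))
d=cap('side','d11')
cv2.imwrite('pics/s11c.png',np.hstack([cv2.resize(i[a:a+75,b:b+100,::-1],(400,300),interpolation=cv2.INTER_CUBIC) for i,a,b in ((c['pixels'],285,180),(d['pixels'],270,190))]))
E
```

```text
13.3167 [ 0.52798365 -0.04477719  0.09733692] [ 2.59641434 -1.81303365  0.26540372] [-0.52086268 -0.27350345 -0.01714724] 0.020017956128883057
0.111 42 -0.0065 0.02
0.117 44 -0.0076 0.0289
0.123 41 -0.0116 0.0071
0.129 37 -0.0093 0.0054
0.135 32 -0.0089 0.0026
0.141 19 -0.0067 -0.0001
0.147 10 -0.0059 -0.0004
0.153 13 -0.0079 -0.0018
[0.153  0.154  0.1541 0.1543 0.1544 0.1545 0.1549 0.1551]
```

View pics/s11c.png

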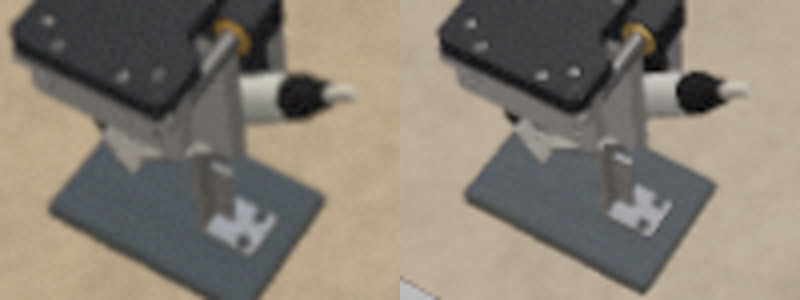

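The views show the barrel in the trough with the nozzle end about 4 mm low, so the collar is riding on the trough's lower end, slightly too far up the slant. I open the fingers slightly to let it settle into the bay, with the fingers as guards.

step_arm:
  plan:
    - [2.1, 0, 0, 0, 0]
    - [2.2, 0, 0, 0, 0]
    - [2.3, 0, 0, 0, 0]
    - [2.5, 0, 0, 0, 0]
    - [2.8, 0, 0, 0, 0]
    - [2.8, 0, 0, 0, 0]

```text
time: 13.87
ee_pos: [0.5278, -0.0446, 0.0972]
orientation: [-180.0, 0.0, -0.0]
ft_force: [-0.6, 0.2, -0.1]
opening: 0.0279
grasp_force: 0.0
```

```bash
cat > n.py <<'E'
import sys
from h import *
c=cap('scene',sys.argv[1]);s=env.sense();print(s['time'],s['ee_pos'],s['ft_force'],s['wrist_torque'],s['opening'])
A=np.array([[-.766,0,.643],[.643,0,.766]])
for n,c in (('s0',ld('s0')),('now',c)):
    P=cloud(c)[270:330,180:290].reshape(-1,3);P=P[(P[:,2]>.02)&(abs(P[:,1]+.045)<.02)]
    sx=(P-[.5928,-.0448,.0623])@A.T;k=(sx[:,1]<.02)&(sx[:,1]>-.02);sx=sx[k]
    print(n,[(int(l*1e3),int(m.sum()),(sx[m,1].min()*1e3).round(1),(sx[m,1].max()*1e3).round(1)) for l in np.r_[np.arange(-.04,.036,.004),np.arange(.11,.16,.006)] if (m:=abs(sx[:,0]-l)<.003).any()])
    print(np.sort(sx[:,0])[-6:].round(4),np.sort(sx[:,0])[:6].round(4))
E
python3 n.py s12
```

```text
13.9167 [ 0.52781587 -0.04464359  0.09722665] [ 0.21901434 -0.03601545 -1.06128717] [ 0.00829626 -0.02338392  0.03890661] 0.02771274231643635
s0 [(-40, 27, np.float64(-10.0), np.float64(8.5)), (-36, 56, np.float64(-10.0), np.float64(8.3)), (-32, 17, np.float64(-7.1), np.float64(7.1)), (-28, 6, np.float64(-1.7), np.float64(3.2)), (-24, 8, np.float64(-3.2), np.float64(3.2)), (-20, 8, np.float64(-3.6), np.float64(2.6)), (-16, 7, np.float64(-3.6), np.float64(2.6)), (-12, 2, np.float64(-0.2), np.float64(2.3)), (-4, 10, np.float64(-18.7), np.float64(1.7)), (0, 73, np.float64(-19.4), np.float64(11.3)), (3, 58, np.float64(-19.5), np.float64(12.5)), (7, 64, np.float64(-18.7), np.float64(12.5)), (11, 28, np.float64(-18.7), np.float64(9.4)), (15, 30, np.float64(-18.1), np.float64(9.2)), (19, 36, np.float64(-18.3), np.float64(9.2)), (23, 29, np.float64(-19.0), np.float64(9.0)), (27, 28, np.float64(-20.0), np.float64(8.0)), (31, 37, np.float64(-19.9), np.float64(10.4)), (110, 28, np.float64(-5.1), np.float64(10.2)), (116, 39, np.float64(-8.2), np.float64(9.5)), (122, 34, np.float64(-7.3), np.floa
[... 561 characters left out ...]
)), (3, 21, np.float64(-19.4), np.float64(-1.0)), (7, 4, np.float64(-18.9), np.float64(-16.4)), (11, 5, np.float64(-18.9), np.float64(-16.7)), (15, 3, np.float64(-18.9), np.float64(-17.5)), (19, 3, np.float64(-18.7), np.float64(-17.5)), (110, 39, np.float64(-4.0), np.float64(18.6)), (116, 38, np.float64(-10.7), np.float64(8.5)), (122, 34, np.float64(-6.4), np.float64(7.4)), (128, 31, np.float64(-6.3), np.float64(6.0)), (134, 23, np.float64(-3.5), np.float64(4.6)), (140, 12, np.float64(-2.4), np.float64(3.0)), (146, 10, np.float64(-1.7), np.float64(2.2)), (152, 2, np.float64(-1.6), np.float64(-0.9))]
[0.1475 0.1476 0.1482 0.1489 0.1491 0.1496] [-0.0201 -0.0186 -0.0184 -0.0176 -0.0168 -0.0165]
```

The pump slid home: nozzle tip at s = 149 mm as at the start, knob at −20 mm (latched). I open fully and withdraw.

step_arm:
  plan:
    - [4, 0, 0, 0, 0]
    - [5.5, 0, 0, 0, 0]
    - [6, 0, 0, 0, 0]
    - [6, 0, 0, 0, 0]
    - [6, 0, 0, -2, 0]
    - [6, 0, 0, -5, 0]
    - [6, 0, 0, -9, 0]
    - [6, 0, 0, -13, 0]
    - [6, 0, 0, -17, 0]
    - [6, -4, 0, -17, 0]
    - [6, -8, 0, -17, 0]
    - [6, -8, 0, -17, 0]
    - [6, -8, 0, -17, 0]
    - [6, -8, 0, -17, 0]

```text
time: 15.08
ee_pos: [0.4482, -0.0449, 0.2676]
orientation: [180.0, -0.1, -0.0]
ft_force: [0.6, -0.5, 0.5]
opening: 0.06
grasp_force: 0.0
```

```bash
python3 n.py s13; python3 -c "
from h import *
c=ld('s13');cv2.imwrite('pics/s13c.png',cv2.resize(c['pixels'][190:370,150:390,::-1],(800,600),interpolation=cv2.INTER_CUBIC))"
```

```text
15.1333 [ 0.44846158 -0.04467674  0.2673676 ] [-0.16168942 -0.66936162 -0.47658003] [-0.00232571 -0.00132874 -0.04604534] 0.06003357712967548
s0 [(-40, 27, np.float64(-10.0), np.float64(8.5)), (-36, 56, np.float64(-10.0), np.float64(8.3)), (-32, 17, np.float64(-7.1), np.float64(7.1)), (-28, 6, np.float64(-1.7), np.float64(3.2)), (-24, 8, np.float64(-3.2), np.float64(3.2)), (-20, 8, np.float64(-3.6), np.float64(2.6)), (-16, 7, np.float64(-3.6), np.float64(2.6)), (-12, 2, np.float64(-0.2), np.float64(2.3)), (-4, 10, np.float64(-18.7), np.float64(1.7)), (0, 73, np.float64(-19.4), np.float64(11.3)), (3, 58, np.float64(-19.5), np.float64(12.5)), (7, 64, np.float64(-18.7), np.float64(12.5)), (11, 28, np.float64(-18.7), np.float64(9.4)), (15, 30, np.float64(-18.1), np.float64(9.2)), (19, 36, np.float64(-18.3), np.float64(9.2)), (23, 29, np.float64(-19.0), np.float64(9.0)), (27, 28, np.float64(-20.0), np.float64(8.0)), (31, 37, np.float64(-19.9), np.float64(10.4)), (110, 28, np.float64(-5.1), np.float64(10.2)), (116, 39, np.float64(-8.2), np.float64(9.5)), (122, 34, np.float64(-7.3), np.floa
[... 699 characters left out ...]
2.3)), (11, 39, np.float64(-18.8), np.float64(9.9)), (15, 31, np.float64(-19.3), np.float64(8.9)), (19, 26, np.float64(-18.7), np.float64(8.9)), (23, 28, np.float64(-19.9), np.float64(9.4)), (27, 30, np.float64(-19.1), np.float64(9.8)), (31, 36, np.float64(-19.1), np.float64(10.9)), (110, 22, np.float64(-4.7), np.float64(9.7)), (116, 41, np.float64(-11.4), np.float64(9.7)), (122, 38, np.float64(-7.4), np.float64(8.3)), (128, 27, np.float64(-5.4), np.float64(7.0)), (134, 24, np.float64(-4.4), np.float64(4.2)), (140, 10, np.float64(-2.1), np.float64(2.2)), (146, 13, np.float64(-2.3), np.float64(2.5))]
[0.1475 0.1476 0.1476 0.1479 0.1485 0.1487] [-0.0214 -0.0214 -0.0213 -0.0197 -0.0188 -0.0187]
```

View pics/s13c.png

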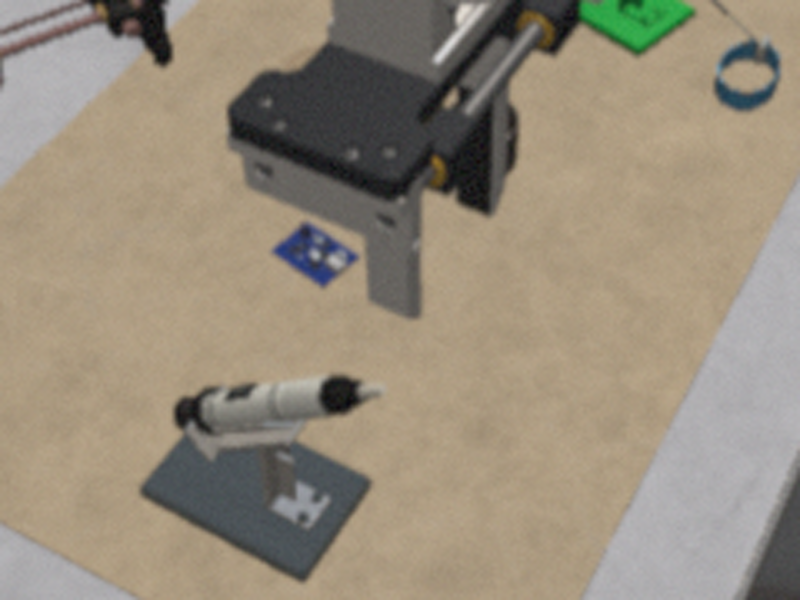

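The crop shows the cocked pump seated in the rest (knob (190,412) tight under the collar, nozzle (375,390)), button up, gripper clear.

```bash
python3 -c "
from workcell import env
print(env.sign_off())"
```

```text
the job is handed in; nothing more can be done
None
```

The pump was cocked against the bench and hung back in its rest as before, released with the gripper clear; the job was handed in at about 15 s of the 48 s allowed, with no verdict returned.

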